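# Load a reagent bottle through the one-way flap of a feeding lane

## Robot

A 6-joint arm with a two-finger parallel gripper is mounted at the origin on the work surface; the furniture and walls round the work are solid. World frame = base frame: x ahead of the robot, y to its left, z up, the work surface at z = 0. Lengths are in m, angles in rad, forces in N, time in s.
With the tool pointing down it reaches from about 0.425 to 0.95 m from the base axis. Payload 3.5 kg.
Tool frame: the origin (TCP) lies on the centre line of the jaws, within the pads' length; the fingertips stand 17 mm ahead of it and the grasp point (between the pads) lies 2 mm behind it; z points along the fingers, y is the line along which they close (so a half turn about z gives the same grasp; the last joint's range is limited). The gripper opens to 85 mm and grips with 20 to 120 N. Pads are 22 mm wide; open, the fingers measure 114 mm over their backs; the gripper's body (76 mm by 85 mm) begins 54 mm behind the grasp point. The pads swing forward as they close: fully open they stand 13 mm farther back than shut.
Start: joints at [-1.412, 0.286, 1.577, -0, 1.279, -0.15], TCP at [0.205, -0.643, 0.248] pointing down, gripper open.
Joint ranges: [-2.77, 2.77], [-0.9, 2.22], [0.21, 2.48], [-1.53, 4.67], [0.24, 2.81], [-2.84, 2.84]. Speed limits (rad/s): [2.79, 2.79, 3.14, 3.14, 3.14, 3.14].

## Interface

Orientations are given as a unit quaternion [x, y, z, w].
In Python, from plant import ctrl gives the robot as it stands. The module is installed in compiled form; this text tells all that it offers.
- The arm moves only by the tool drive_tool, never from a script. Its argument "moves" is a list of rows, each a list of 3 entries, a list of its own where there are three numbers: the turn, a rotation vector about the tool's x, y, z in rad, then the shift along the tool's x, y, z in m, then the finger opening in m, from 0 to 0.0854. A call has 1 to 5 rows; each row shifts and turns the commanded pose from where the row before left it, along the tool's axes as they then stand; what a row does not reach is not made up. A row lasts 1/8 s, in which the tool goes at most 62.5 mm and 10.7 degrees, less where a joint would pass 70% of its speed; a pose out of reach is approached as far as the arm can. A call with a gripper value outside its range is refused whole. The fingers move at their own pace and stop on an object; "grip_force" is the grip in N (left out, the last holds). Time passes only in rows, so rows that do not move let the fingers close. It gives the time, the measured TCP pose, the force, the opening and the grip force at its end, in the units of the state.
- ctrl.get_state(): the state, without advancing time (a new reading comes with each control period).
- ctrl.read_camera(name): name is "scene" or "top" or "wrist"; returns a dict with "image" (384x512x3 uint8, red, green, blue), "fx", "fy", "cx", "cy" (pixels), "R" (3x3) and "t" (3): a world point X has camera coordinates R X + t. Camera axes: x right, y down, z forward; pixel columns grow to the right and rows downward; lengths in m; the calibration is good to about 2 mm. A picture is of the moment at which its call begins. There is no depth.
- ctrl.sign_off(): hands the job in; it is judged then, once.
The state is a dict: "time": time; "qpos": joint angles; "dq": joint speeds; "joint_efforts": joint torques, N m; "eef_pos": TCP position; "tcp_rot": TCP orientation; "contact_force": force on the tool from outside, world axes, zero at the start; "wrist_torque": the same for the moment, N m; "opening": opening from 0.0 (shut) to 1.0 (fully open); "finger_force": force on a finger pad.
Only numpy, scipy, OpenCV 4.12 (cv2) and the standard library are available. Lean on these libraries where they do the work, as an engineer would, in place of code of your own. Each camera call takes 0.05 s, during which the arm holds its last target. There are 200 camera calls.

## Task

Stand the blue-capped glass bottle in the open bay of the feeding lane, in front of the shut orange flap, then slide it upright along the lane floor so that the bottle itself pushes the sprung flap open, and on until the flap has snapped shut behind it and the bottle presses lightly but noticeably against the soft blue stop pad at the end. Leave it standing there behind the shut flap; do not lift it over the flap, touch the flap, its hinge or the stop with the gripper, press hard on the stop, or disturb the other things on the bench.

Things in the scene. Friction and masses are not known exactly. Their poses are not given: they have to be found in the camera images.
- bottle: Round glass bottle with blue screw cap, about 0.2 kg, 56 mm across, 131 mm tall; between 85 and 115 mm above its base (clear of the flap) it can be grasped as a straight cylinder 56 mm wide. Origin at the centre of its underside, z up. Stands before the lane's open end; a tall fixed grey column (x 0.26 to 0.38, y 0.01 to 0.12) is near.
- lane: Fixed open-topped lane, 255 mm long. Origin on the bench, on its centre line, under the shut flap; x = direction of pushing, z up. Its floor is 6 mm above the origin. Grey walls, tops 41 mm above the bench, 64 mm apart inside (a recess at +y, x -0.01 to 0.06, takes the open flap). Loading bay: x = -0.085 to 0; a bottle centred at x = -0.050 stands free of the flap. The stop lies beyond x = 0.098.
- gate: Fixed black hinge post, 66 mm tall; frame same as the lane's. Carries the orange flap: upright leaf, 28 to 64 mm above the bench, hinged at y = 0.037, reaching to y = -0.011 when shut. Opens only to +x, sprung shut. Passing it takes a push of up to about 4 N, and it presses the bottle sideways to -y with up to about 4 N. It snaps shut once the bottle's centre is about 62 mm past it (x = 0.062).
- flap (a joint): Angle of the orange flap, 0 = shut across the lane, grows as it is pushed open in the direction of pushing, about 1.4 as the bottle passes, at most 1.6.
- flap_line (a point): Point on the lane's floor at its centre line under the shut flap, 6 mm above the lane's origin.
- end_stop: Fixed end plate; frame same as the lane's. Carries a black clamped carriage with a soft blue pad, top 66 mm above the bench. Its setting differs each time and is not measured: the bottle's centre first touches the pad somewhere from x = 0.070 to 0.100, so feel for it. The pad yields about 1 mm per N over 10 mm, then is hard. 3 to 8 N is a good press, more than 18 N too hard.
- beaker: Small open clear beaker, 56 mm across, 68 mm tall, a bystander. Origin at the centre of its underside.
- film_box: Blue carton, 56 x 108 x 60 mm, a bystander far right. Origin at the centre of its underside.
- timer: Flat white timer, 66 x 62 x 17 mm, a bystander right of the lane. Origin at the centre of its underside.
- wipes_box: Cream carton, 86 x 125 x 75 mm, a bystander behind the lane. Origin at the centre of its underside.
- adapter: Black mains adapter, 46 x 103 x 34 mm, a bystander on the left. Origin at the centre of its underside.
Not all that is in view belongs to the job. What is shaped like the bottle but pink or purple is not meant.

How it is judged:
By the outcome, as a careful person would: the job done as asked, in the order asked, and still so for the second after the job is handed in, with the robot touching nothing.
It also fails if it takes over 64 s, if anything falls off the work surface, if the arm or the gripper's body presses on something with over 40 N, if the wrist force passes 120 N, or if a joint passes its speed limit or range.

## Working session

There is one attempt and no reset: what is moved stays moved. The work goes in short steps, Python scripts to look and compute and a tool call to move; the robot and the scene stay as the last step left them, time stands still between calls to the robot, and variables do not carry over. Pictures are saved under pics/ and viewed, at most 10 in all, crops included, and the job is handed in when it is done.

Besides the shell and the picture viewer there is one more tool, called after ">>>" as a command line: name --argument value ..., lists and objects as JSON in quotes. drive_tool: Moves the arm, as the interface text tells. Its arguments: {"type":"object","properties":{"moves":{"type":"array","items":{"type":"array"}},"grip_force":{"type":"number"}},"required":["moves"]}

```bash
mkdir -p pics
cat > h.py <<'E'
import numpy as np, cv2
from plant import ctrl
def cam(n,f=None):
    c=ctrl.read_camera(n)
    c['R']=np.array(c['R']).reshape(3,3);c['t']=np.array(c['t'])
    if f: cv2.imwrite('pics/'+f,cv2.cvtColor(c['image'],cv2.COLOR_RGB2BGR)); np.savez('pics/'+f[:-4]+'.npz',**c)
    return c
def ray(c,u,v):
    d=c['R'].T@np.array([(u-c['cx'])/c['fx'],(v-c['cy'])/c['fy'],1]); return -c['R'].T@c['t'],d
def onz(c,u,v,z):
    o,d=ray(c,u,v); return o+d*(z-o[2])/d[2]
def proj(c,X):
    p=c['R']@np.array(X)+c['t']; return c['fx']*p[0]/p[2]+c['cx'],c['fy']*p[1]/p[2]+c['cy']
E
python3 - <<'E'
from h import *
a=cam('scene','s.png');b=cam('top','t.png')
for c in(a,b): print(-c['R'].T@c['t'],c['R'][2],c['fx'])
cv2.imwrite('pics/both.png',cv2.cvtColor(cv2.resize(np.vstack([a['image'],b['image']]),(400,600)),cv2.COLOR_RGB2BGR))
print(ctrl.get_state())
E
```

```text
[1.48763669 0.44617206 0.88712056] [-0.75580995 -0.11129994 -0.64526245] 458.0144446931126
[0.41147539 0.3275294  1.0754311 ] [ 8.63976471e-02 -9.22354099e-04 -9.96260305e-01] 367.8155342974357
{'time': 0.1, 'qpos': array([-1.41200574e+00,  2.87110025e-01,  1.57804389e+00,  6.75019148e-06,
        1.27860877e+00, -1.50028525e-01]), 'dq': array([ 0.00053214, -0.00067459, -0.00330085, -0.00138636,  0.00090022,
       -0.00093331]), 'joint_efforts': array([ 6.25141984e-04, -4.07295692e+01, -2.93700439e+01, -1.38478304e-04,
        3.43169588e-03, -4.68682629e-06]), 'eef_pos': array([ 0.20507634, -0.6425005 ,  0.2470563 ]), 'tcp_rot': array([ 9.88102080e-01,  1.53795650e-01, -1.52250348e-06, -1.08501753e-03]), 'contact_force': array([ 0.28985216,  0.07387433, -0.42413453]), 'wrist_torque': array([-0.0052153 , -0.0037928 , -0.02341056]), 'finger_force': 0.0, 'opening': 1.0002151732572215}
```

View pics/s.png

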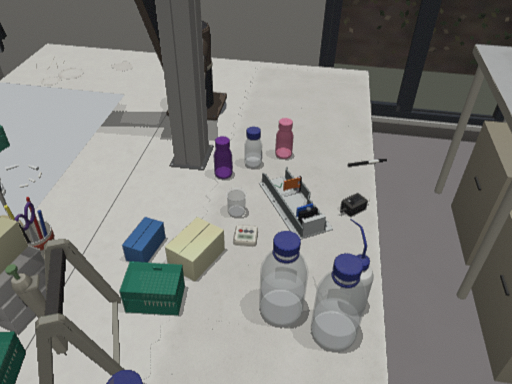

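View pics/t.png

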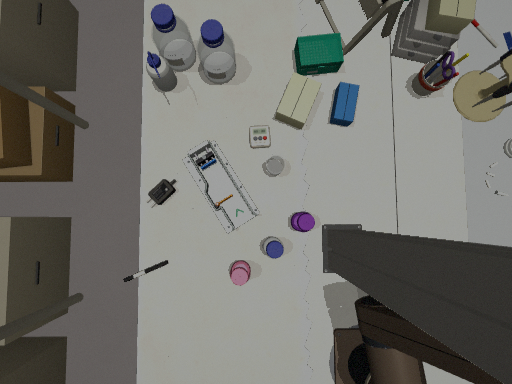

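Candidates: the small blue-capped bottle at top (274,248) / scene (253,148); pink one at top (240,272); purple one at top (303,221); and large blue-capped flasks at top (165,15), (212,30), (153,60). By size and colour, I choose the one at (274,248). Next I check it in a close crop that also shows the lane.

Run:
```python
from h import *
t=dict(np.load('pics/t.npz'));s=dict(np.load('pics/s.npz'))
i=cv2.cvtColor(t['image'],cv2.COLOR_RGB2BGR)[130:290,170:320]; a=cv2.resize(i,None,fx=3.7,fy=3.7,interpolation=cv2.INTER_CUBIC)
cv2.imwrite('pics/tc.png',a)
i=cv2.cvtColor(s['image'],cv2.COLOR_RGB2BGR)[110:250,200:380]; cv2.imwrite('pics/sc.png',cv2.resize(i,None,fx=4.2,fy=4.2,interpolation=cv2.INTER_CUBIC))
for n,c,box in(('t',t,(225,255,260,290)),('s',s,(120,165,240,265))):
    h=cv2.cvtColor(c['image'],cv2.COLOR_RGB2HSV)
    m=cv2.inRange(h,(108,100,60),(125,255,255)); k=np.zeros_like(m); k[box[0]:box[1],box[2]:box[3]]=1; m*=k
    v,u=np.nonzero(m); print(n,u.mean(),v.mean(),u.min(),u.max(),v.min(),v.max(),onz(c,u.mean(),v.mean(),.125))
    m=cv2.inRange(h,(5,150,120),(18,255,255)); q=np.column_stack(np.nonzero(m))
    nn,l,st,ce=cv2.connectedComponentsWithStats(m); print([(x.tolist(),y.round(1).tolist()) for x,y in zip(st,ce) if 8<x[4]<500])
```

```text
t 274.34871794871793 248.1846153846154 266 282 241 254 [0.33293283 0.26669283 0.125     ]
[]
s 253.1640625 132.421875 247 259 127 139 [0.33909598 0.26907677 0.125     ]
[]
```

View pics/tc.png

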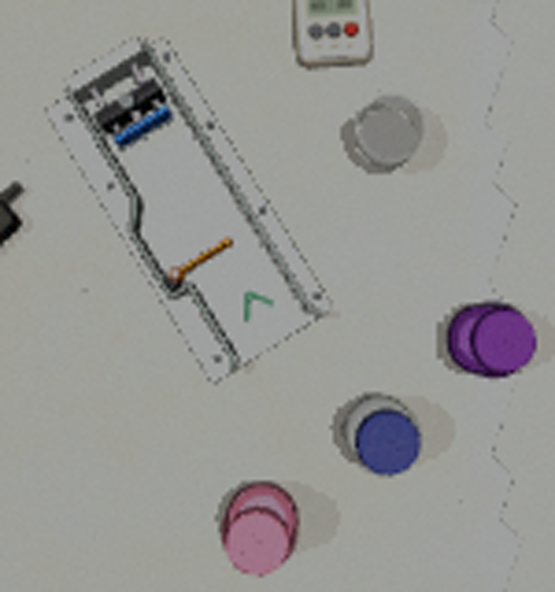

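View pics/sc.png

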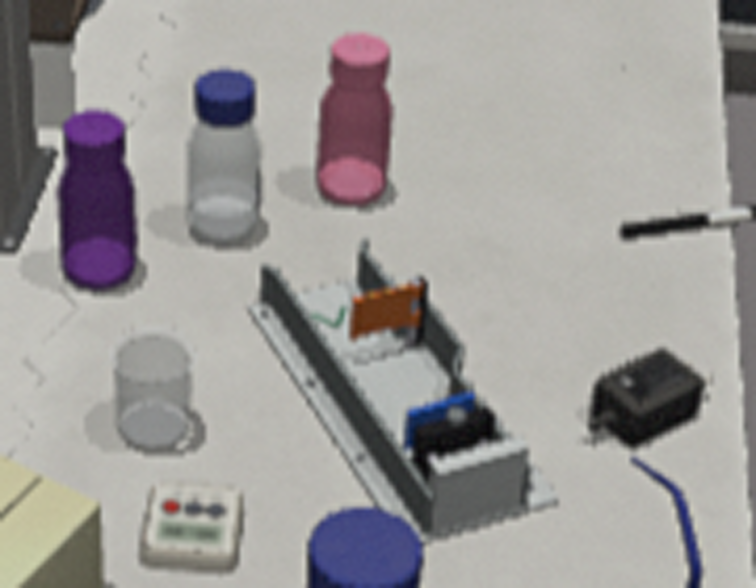

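The crop confirms the blue cap on clear glass at top crop (388,440), with pink and purple to either side. The lane runs from its open end at crop (275,340) to the blue pad at (143,127), with the flap from (175,275) to (231,242). Now I compute positions.

Run:
```python
from h import *
t=dict(np.load('pics/t.npz'));s=dict(np.load('pics/s.npz'))
T=lambda u,v,z: onz(t,170+(u+.5)/3.7-.5,130+(v+.5)/3.7-.5,z)
S=lambda u,v,z: onz(s,200+(u+.5)/4.2-.5,110+(v+.5)/4.2-.5,z)
P=lambda n,x: print(n,x.round(4))
for n,u,v,z in [('flap hinge',175,275,.064),('flap tip',231,242,.064),('Rwall far',152,48,.041),('Rwall near',318,312,.041),('Lwall near',237,365,.041),('Lfar',72,95,.041),
 ('base near L',215,382,.003),('base near R',328,308,.003),('base far L',50,105,.003),('base far R',158,37,.003),('cap',388,441,.131),('pink',256,541,.131),('purple',503,340,.131),('beaker',391,130,.068)]: P(n,T(u,v,z))
print('scene')
for n,u,v,z in [('cap top',225,82,.131),('pink',361,47,.131),('purple',94,126,.131),('flap tip',352,300,.064),('flap hinge',422,286,.064),('Rwall near',264,267,.041),('Rwall far',430,503,.041),('Lnear',364,242,.041)]: P(n,S(u,v,z))
o,d=ray(s,180,0); 
for x in(.26,.38): P('col',o+d*(x-o[0])/d[0])
for z in(.5,.7,.9,1.1): print(z,[np.round(proj(t,(x,y,z))) for x in(.26,.38) for y in(.01,.12)])
```

```text
flap hinge [0.4491 0.4192 0.064 ]
flap tip [0.4734 0.3775 0.064 ]
Rwall far [0.6249 0.4392 0.041 ]
Rwall near [0.4213 0.3128 0.041 ]
Lwall near [0.3817 0.3743 0.041 ]
Lfar [0.5887 0.5006 0.041 ]
base near L [0.3675 0.3933 0.003 ]
base near R [0.4247 0.3044 0.003 ]
base far L [0.5873 0.5244 0.003 ]
base far R [0.6417 0.4386 0.003 ]
cap [0.3318 0.2667 0.131 ]
pink [0.2649 0.3575 0.131 ]
purple [0.4003 0.1865 0.131 ]
beaker [0.5562 0.2577 0.068 ]
scene
cap top [0.3304 0.2677 0.131 ]
pink [0.2652 0.3588 0.131 ]
purple [0.4024 0.1872 0.131 ]
flap tip [0.4781 0.3799 0.064 ]
flap hinge [0.4545 0.4254 0.064 ]
Rwall near [0.4243 0.3124 0.041 ]
Rwall far [0.6383 0.4477 0.041 ]
Lnear [0.3825 0.3792 0.041 ]
col [0.26   0.0504 0.4729]
col [0.38   0.089  0.5134]
0.5 [array([459., 316.]), array([387., 316.]), array([455., 237.]), array([384., 237.])]
0.7 [array([575., 370.]), array([463., 371.]), array([565., 247.]), array([456., 247.])]
0.9 [array([974., 558.]), array([724., 560.]), array([928., 281.]), array([694., 282.])]
1.1 [array([-2892., -1263.]), array([-1801., -1266.]), array([-4093.,  -187.]), array([-2579.,  -195.])]
```

>>> drive_tool --moves '[[[0,0,0],[0,0,-0.03],0.0854],[[0,0,0],[0,0,-0.05],0.0854],[[0,0,0],[0,0,-0.05],0.0854],[[0,0,0],[0,0,-0.03],0.0854],[[0,0,0],[0,0,0],0.0854]]'

```text
time: 0.72
eef_pos: [0.2053, -0.6437, 0.4117]
tcp_rot: [0.988, 0.154, 0.0, 0.003]
contact_force: [0.3, -0.2, -1.0]
opening: 0.997
finger_force: 0.0
```

```bash
python3 -c "
from h import *
s=ctrl.get_state();print(s['qpos'],s['eef_pos'],s['tcp_rot'],s['time'])"
```

```text
[-1.41191538e+00  2.15018686e-01  1.37058489e+00  2.71178254e-05
  1.54991898e+00 -1.50033851e-01] [ 0.20533191 -0.64368428  0.41172847] [9.88090639e-01 1.53843031e-01 2.69822190e-05 3.03495073e-03] 0.725
```

>>> drive_tool --moves '[[[0,0,0],[0.007,-0.05,-0.02],0.0854],[[0,0,0],[0.007,-0.05,-0.02],0.0854],[[0,0,0],[0.007,-0.05,-0.02],0.0854],[[0,0,0],[0.007,-0.05,-0.02],0.0854],[[0,0,0],[0,0,0],0.0854]]'

```text
time: 1.35
eef_pos: [0.171, -0.4419, 0.4894]
tcp_rot: [0.988, 0.154, -0.0, 0.002]
contact_force: [-0.2, -1.8, -0.1]
opening: 1.001
finger_force: 0.0
```

```bash
python3 -c "
from h import *
s=ctrl.get_state();print(s['qpos'],s['eef_pos'],s['tcp_rot'],s['time'])"
```

```text
[-1.41609586e+00 -2.47016418e-01  1.69121637e+00 -5.77180350e-07
  1.69418530e+00 -1.54773624e-01] [ 0.17102749 -0.44186998  0.48940233] [ 9.88050826e-01  1.54120060e-01 -3.44996349e-07  1.60370125e-03] 1.35
```

>>> drive_tool --moves '[[[0,0,0],[0.008,-0.05,-0.02],0.0854],[[0,0,0],[0.008,-0.05,-0.02],0.0854],[[0,0,0],[0.008,-0.05,-0.02],0.0854],[[0,0,0],[0,0,0],0.0854]]'

```text
time: 1.85
eef_pos: [0.1483, -0.2927, 0.5494]
tcp_rot: [0.988, 0.154, 0.0, 0.002]
contact_force: [0.4, -0.3, -0.2]
opening: 0.996
finger_force: 0.0
```

```bash
python3 -c "
from h import *
s=ctrl.get_state();print(s['qpos'],s['eef_pos'],s['tcp_rot'],s['time'])
cam('scene','s2.png')"
```

```text
[-1.41434804e+00 -5.63776139e-01  1.80288267e+00  3.96723388e-05
  1.89835956e+00 -1.52822227e-01] [ 0.14832525 -0.2926947   0.54939715] [9.88064682e-01 1.54025734e-01 2.25090039e-05 2.06323987e-03] 1.85
```

View pics/s2.png

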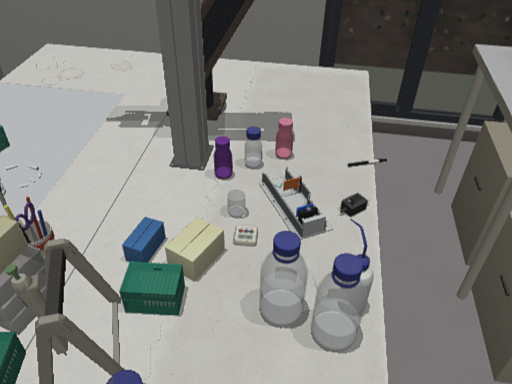

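The bench is unchanged; the folded upper arm now shows at (230,30), behind the column. I fit a simple link model so I can plan a folded swing past the column.

```bash
cat > k.py <<'E'
import numpy as np
from scipy.optimize import least_squares
D=[([-1.41200574,.287110025,1.57804389,0,1.27860877],[.20507634,-.6425005,.2470563]),
([-1.41191538,.215018686,1.37058489,0,1.54991898],[.20533191,-.64368428,.41172847]),
([-1.41609586,-.247016418,1.69121637,0,1.6941853],[.17102749,-.44186998,.48940233]),
([-1.41434804,-.563776139,1.80288267,0,1.89835956],[.14832525,-.2926947,.54939715])]
def fk(p,q):
    L1,L2,L3,h,d=p; a=q[1];b=a+q[2];c=b+q[4]
    r=L1*np.sin(a)+L2*np.sin(b)+L3*np.sin(c); z=h+L1*np.cos(a)+L2*np.cos(b)+L3*np.cos(c)
    e=q[0]; return np.array([r*np.cos(e)-d*np.sin(e),r*np.sin(e)+d*np.cos(e),z])
s=least_squares(lambda p:np.r_[np.concatenate([fk(p,q)-x for q,x in D]),1e-3*(p[2]-.25)],[.4,.4,.25,.2,.1])
p=s.x
if __name__=='__main__': print(p.round(4),np.abs(s.fun).max())
E
python3 k.py
```

```text
[0.4322 0.5708 0.8183 0.8164 0.1009] 0.0005683212966860133
```

>>> drive_tool --moves '[[[0,0,0],[0.007,-0.045,-0.03],0.0854],[[0,0,0],[0.007,-0.045,-0.03],0.0854],[[0,0,0],[0.007,-0.045,-0.03],0.0854],[[0,0,0],[0.007,-0.045,-0.03],0.0854],[[0,0,0],[0.007,-0.045,-0.03],0.0854]]'

```text
time: 2.52
eef_pos: [0.1135, -0.0704, 0.6976]
tcp_rot: [0.988, 0.154, -0.0, -0.003]
contact_force: [-0.5, -0.2, 0.6]
opening: 1.0
finger_force: 0.0
```

>>> drive_tool --moves '[[[0,0,0],[0,0,0],0.0854]]'

```text
time: 2.65
eef_pos: [0.1132, -0.0682, 0.7003]
tcp_rot: [0.988, 0.154, 0.0, 0.002]
contact_force: [-0.2, -0.4, 0.2]
opening: 0.999
finger_force: 0.0
```

```bash
python3 -c "
from h import *
s=ctrl.get_state();print(s['qpos'],s['eef_pos'],s['tcp_rot'],s['time'],s['contact_force'])"
```

```text
[-1.41073905e+00 -8.38801816e-01  1.60992443e+00 -5.09683095e-07
  2.36551396e+00 -1.48859197e-01] [ 0.11322089 -0.06822786  0.70028314] [9.88092018e-01 1.53844154e-01 1.36964964e-05 2.47799968e-03] 2.65 [-0.24648002 -0.3649449   0.17549816]
```

>>> drive_tool --moves '[[[0,0,-0.18],[0.017,-0.016,0],0.0854],[[0,0,-0.18],[0.017,-0.016,0],0.0854],[[0,0,-0.18],[0.017,-0.016,0],0.0854]]'

```text
time: 3.02
eef_pos: [0.1381, -0.0056, 0.6959]
tcp_rot: [0.91, 0.414, -0.001, -0.003]
contact_force: [0.2, 0.3, 0.5]
opening: 0.998
finger_force: 0.0
```

```bash
python3 -c "
from h import *
s=ctrl.get_state();print(s['qpos'],s['eef_pos'],s['tcp_rot'],s['time'],s['contact_force'],np.hypot(*s['eef_pos'][:2]))"
```

```text
[-8.58791320e-01 -8.26042558e-01  1.61756516e+00  1.24767068e-04
  2.35703844e+00 -1.40881935e-01] [ 0.13809871 -0.00555231  0.69594339] [ 0.91041889  0.41367295 -0.00093904 -0.00335555] 3.025 [0.15310624 0.25958676 0.46917607] 0.13821027756199336
```

>>> drive_tool --moves '[[[0,0,-0.18],[0.016,-0.019,0],0.0854],[[0,0,-0.18],[0.016,-0.019,0],0.0854],[[0,0,-0.18],[0.016,-0.019,0],0.0854],[[0,0,-0.18],[0.016,-0.019,0],0.0854]]'

```text
time: 3.52
eef_pos: [0.0992, 0.0856, 0.696]
tcp_rot: [0.706, 0.708, -0.002, -0.003]
contact_force: [0.7, -0.3, 0.2]
opening: 0.995
finger_force: 0.0
```

```bash
python3 -c "
from h import *
s=ctrl.get_state();print(s['qpos'],s['eef_pos'],s['tcp_rot'],s['time'],s['contact_force'],np.hypot(*s['eef_pos'][:2]))"
```

```text
[-1.66872488e-01 -8.43848024e-01  1.62123009e+00  1.49181116e-04
  2.37112857e+00 -1.70114201e-01] [0.09922578 0.08563234 0.69602152] [ 0.70591773  0.70828539 -0.00195854 -0.00285156] 3.525 [ 0.73849983 -0.28048355  0.21714104] 0.13106736116796924
```

>>> drive_tool --moves '[[[0,0,-0.18],[0.016,-0.018,0],0.0854],[[0,0,-0.18],[0.016,-0.018,0],0.0854],[[0,0,-0.18],[0.016,-0.018,0],0.0854],[[0,0,0],[0.016,-0.017,0],0.0854],[[0,0,0],[0,0,0],0.0854]]'

```text
time: 4.15
eef_pos: [0.0129, 0.1293, 0.6972]
tcp_rot: [0.489, 0.872, -0.002, -0.001]
contact_force: [-0.1, 0.5, 0.1]
opening: 1.002
finger_force: 0.0
```

```bash
cat > st.py <<'E'
from h import *
import sys
s=ctrl.get_state();q=s['tcp_rot'];p=s['eef_pos']
from scipy.spatial.transform import Rotation as Ro
R=Ro.from_quat(q).as_matrix()
print('t',s['time'],'q',s['qpos'].round(3),'p',p.round(4),'yaw',np.arctan2(R[1,0],R[0,0]).round(4),'zax',R[:,2].round(4),'F',s['contact_force'].round(2),'T',s['wrist_torque'].round(2),'op',round(s['opening'],3),s['finger_force'])
if len(sys.argv)>3:
    g=np.array([float(a) for a in sys.argv[1:4]]); print('tool shift',(R.T@(g-p)).round(4))
E
python3 st.py .42 .36 .40
```

```text
t 4.15 q [ 0.583 -0.846  1.619 -0.     2.372  0.034] p [0.0129 0.1293 0.6972] yaw 2.1193 zax [-0.0029 -0.002  -1.    ] F [-0.08  0.53  0.07] T [-0.01  0.02 -0.01] op 1.002 0.0
tool shift [-0.0154  0.4687  0.2956]
```

>>> drive_tool --moves '[[[0,0,0],[-0.002,0.05,0.02],0.0854],[[0,0,0],[-0.002,0.05,0.02],0.0854],[[0,0,0],[-0.002,0.05,0.03],0.0854],[[0,0,0],[-0.002,0.05,0.03],0.0854],[[0,0,0],[-0.002,0.05,0.03],0.0854]]'

```text
time: 4.78
eef_pos: [0.2369, 0.2468, 0.5643]
tcp_rot: [0.496, 0.868, -0.002, -0.001]
contact_force: [0.3, -0.1, 0.1]
opening: 0.995
finger_force: 0.0
```

>>> drive_tool --moves '[[[0,0,0],[-0.002,0.05,0.04],0.0854],[[0,0,0],[-0.002,0.05,0.04],0.0854],[[0,0,0],[0,0.05,0.04],0.0854],[[0,0,0],[0,0.02,0.03],0.0854],[[0,0,0],[0,0,0],0.0854]]'

```text
time: 5.4
eef_pos: [0.3794, 0.3264, 0.4139]
tcp_rot: [0.496, 0.868, -0.006, -0.003]
contact_force: [-0.6, -0.2, -0.4]
opening: 1.002
finger_force: 0.0
```

```bash
python3 st.py .331 .267 .25
python3 - <<'E'
from h import *
c=cam('wrist','w1.png'); print(-c['R'].T@c['t'],c['R'][2],c['fx'],[proj(c,x) for x in ((.331,.267,.131),(.472,.388,.064))])
cv2.imwrite('pics/w1b.png',cv2.resize(cv2.cvtColor(c['image'],cv2.COLOR_RGB2BGR),(796,597)))
E
```

```text
t 5.4 q [ 0.508 -0.179  1.766 -0.     1.568 -0.025] p [0.3794 0.3264 0.4139] yaw 2.1035 zax [-0.0114 -0.0068 -0.9999] F [-0.58 -0.18 -0.41] T [ 0.02  0.02 -0.01] op 1.002 0.0
tool shift [-0.0266 -0.0697  0.1649]
[0.34135702 0.39221151 0.54002713] [ 0.13821053 -0.25842201 -0.95609409] 304.00287773029333 [(np.float64(208.73413237593732), np.float64(177.7825582184281)), (np.float64(331.87064271784544), np.float64(147.42804276787137))]
```

View pics/w1b.png

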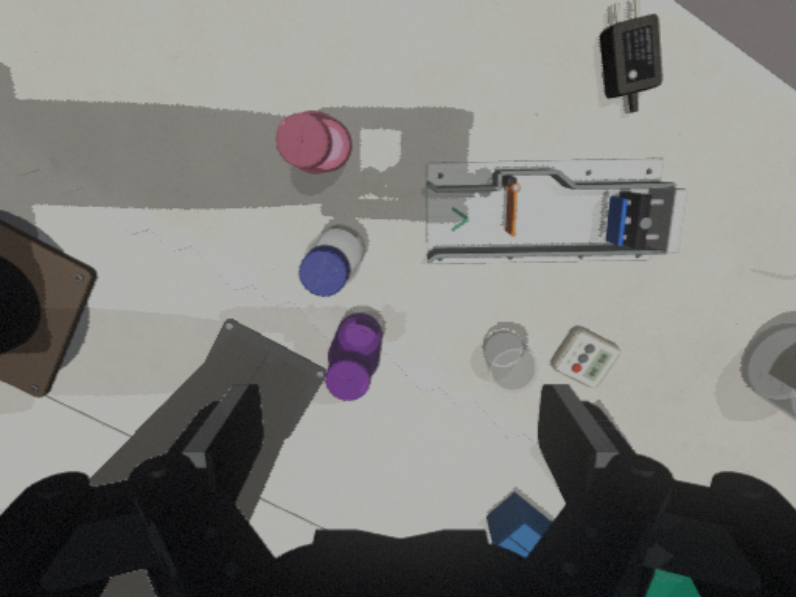

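The wrist view shows the bottle cap at (325,271), pink at (303,140), purple at (348,380), and the lane from (428,210) to (685,215), with the flap at (512,210) and the pad at (617,220). I zoom in on the lane to refine its pose.

Run:
```python
from h import *
c=dict(np.load('pics/w1.npz'))
i=cv2.cvtColor(c['image'],cv2.COLOR_RGB2BGR)[95:180,265:455]
cv2.imwrite('pics/w1c.png',cv2.resize(i,None,fx=4,fy=4,interpolation=cv2.INTER_CUBIC))
```

```text
(no output)
```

View pics/w1c.png

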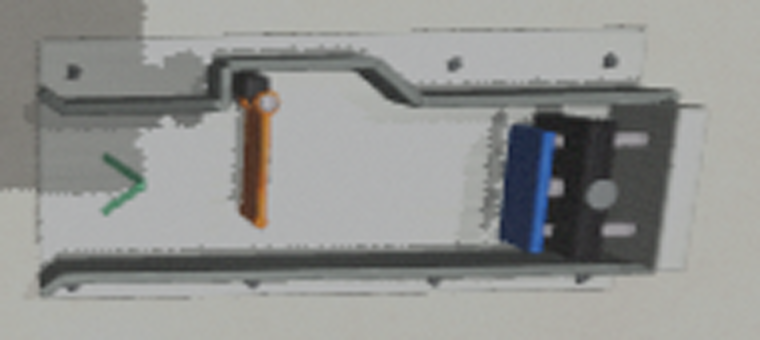

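Run:
```python
from h import *
c=dict(np.load('pics/w1.npz'))
W=lambda u,v,z: onz(c,265+(u+.5)/4-.5,95+(v+.5)/4-.5,z)
pts=[('Rtop in',100,266,.041),('Rtop in',600,263,.041),('Rtop out',100,276,.041),('Rtop out',600,272,.041),('Rfloor',100,254,.006),('Rfloor',450,247,.006),('Ltop in',150,110,.041),('Ltop in',550,104,.041),('tip',262,226,.064),('hinge',267,102,.064),('base nearL',42,40,.003),('base nearR',30,296,.003),('base farL',645,28,.003),('arrow apex',145,184,.006),('pad top n',515,126,.066),('pad R',550,130,.066),('padR2',542,252,.066),('farR plate',657,270,.003),('farL plate',705,107,.003)]
X=[W(*p[1:]) for p in pts]
a=np.arctan2(*(X[1]-X[0])[1::-1]); print('ang',np.degrees(a),[np.degrees(np.arctan2(*(X[j]-X[i])[1::-1])) for i,j in((2,3),(4,5),(6,7),(10,12))])
f=X[9]-X[8];print('flap ang',np.degrees(np.arctan2(-f[0],f[1])),np.linalg.norm(f))
for th in(31.3,):
    th=np.radians(th);xd=np.array([np.cos(th),np.sin(th)]);yd=np.array([-xd[1],xd[0]])
    for p,x in zip(pts,X): print(p[0],x[:2].round(4),'s',(x[:2]@xd).round(4),'l',(x[:2]@yd).round(4))
print('cap',onz(c,209,174.5,.131))
```

```text
ang 31.02876148229318 [np.float64(31.15235515699966), np.float64(31.831806812582265), np.float64(31.42734464469697), np.float64(31.6426369012841)]
flap ang 32.25294411761066 0.04728567367546916
Rtop in [0.4311 0.3334] s 0.5416 l 0.0609
Rtop in [0.6076 0.4396] s 0.7475 l 0.0599
Rtop out [0.4334 0.3298] s 0.5416 l 0.0567
Rtop out [0.61   0.4366] s 0.7481 l 0.0562
Rfloor [0.4345 0.3338] s 0.5447 l 0.0595
Rfloor [0.5653 0.415 ] s 0.6986 l 0.0609
Ltop in [0.4145 0.397 ] s 0.5604 l 0.1239
Ltop in [0.5498 0.4797] s 0.719 l 0.1242
tip [0.473  0.3818] s 0.6025 l 0.0806
hinge [0.4477 0.4218] s 0.6017 l 0.1278
base nearL [0.365  0.3984] s 0.5188 l 0.1508
base nearR [0.4182 0.3013] s 0.5139 l 0.0402
base farL [0.5804 0.5311] s 0.7718 l 0.1523
arrow apex [0.4349 0.3698] s 0.5637 l 0.0901
pad top n [0.5331 0.4621] s 0.6956 l 0.1179
pad R [0.5454 0.4677] s 0.709 l 0.1163
padR2 [0.5721 0.4291] s 0.7118 l 0.0695
farR plate [0.6515 0.4536] s 0.7923 l 0.0491
farL plate [0.6232 0.5189] s 0.8021 l 0.1196
cap [0.32912933 0.27132705 0.131     ]
```

>>> drive_tool --moves '[[[0,0,-0.015],[-0.013,-0.035,0.04],0.0854],[[0,0,0],[-0.013,-0.035,0.04],0.0854],[[0,0,0],[0,0,0.04],0.0854],[[0,0,0],[0,0,0.04],0.0854],[[0,0,0],[0,0,0],0.0854]]'

```text
time: 6.08
eef_pos: [0.3297, 0.2693, 0.2597]
tcp_rot: [0.488, 0.873, -0.002, -0.001]
contact_force: [-0.0, -0.1, 0.3]
opening: 0.999
finger_force: 0.0
```

```bash
python3 st.py .331 .267 .104
python3 - <<'E'
from h import *
for n in('wrist','top'):
    c=cam(n,n+'2.png'); h=cv2.cvtColor(c['image'],cv2.COLOR_RGB2HSV); m=cv2.inRange(h,(108,100,40),(125,255,255))
    k,l,st,ce=cv2.connectedComponentsWithStats(m)
    for x,y in zip(st[1:],ce[1:]):
        if x[4]>60: print(n,x,y.round(1),onz(c,*y,.131).round(4))
    print(proj(c,(.331,.267,.131)))
E
python3 st.py .331 .267 .104
```

```text
t 6.075 q [ 0.446 -0.303  2.141 -0.     1.308 -0.106] p [0.3297 0.2693 0.2597] yaw 2.1222 zax [-0.0037 -0.0019 -1.    ] F [-0.02 -0.12  0.26] T [-0.02  0.05  0.03] op 0.999 0.0
tool shift [-0.0027  0.0006  0.1557]
wrist [502 121  10  43 245] [507.9 146.9] [0.4862 0.4115 0.131 ]
wrist [233 164  47  50 786] [260.3 186.3] [0.3283 0.2739 0.131 ]
(np.float64(258.7849427767626), np.float64(194.3283316536466))
top [151   4  25  29 478] [162.7  16.8] [0.9495 0.5594 0.131 ]
top [201  20  23  28 464] [211.8  32.3] [0.9055 0.4276 0.131 ]
top [503  32   9  19  97] [508.   39.5] [ 0.8806 -0.3633  0.131 ]
top [147  52  14  21 152] [153.3  60.5] [0.8285 0.5826 0.131 ]
(np.float64(274.39034999844574), np.float64(249.15131109674223))
t 6.175 q [ 0.447 -0.304  2.135 -0.     1.307 -0.105] p [0.3316 0.2707 0.2636] yaw 2.1228 zax [ 0.0031  0.0014 -1.    ] F [ 0.71 -0.07  0.96] T [ 0.04 -0.   -0.04] op 0.997 0.0
tool shift [-0.0027 -0.003   0.1596]
```

>>> drive_tool --moves '[[[0,0,0],[-0.001,-0.001,0.04],0.0854],[[0,0,0],[0,0,0.04],0.0854],[[0,0,0],[0,0,0.04],0.0854],[[0,0,0],[0,0,0.03],0.0854],[[0,0,0],[0,0,0],0.0854]]'

```text
time: 6.8
eef_pos: [0.3306, 0.2695, 0.1116]
tcp_rot: [0.487, 0.873, -0.0, -0.0]
contact_force: [0.1, 0.1, 0.2]
opening: 1.005
finger_force: 0.0
```

>>> drive_tool --moves '[[[0,0,0],[0,0,0.006],0.0854],[[0,0,0],[0,0,0.005],0.0854],[[0,0,0],[0,0,0],0.0854],[[0,0,0],[0,0,0],0.0854]]'

```text
time: 7.3
eef_pos: [0.3304, 0.2697, 0.1007]
tcp_rot: [0.487, 0.873, 0.0, 0.0]
contact_force: [0.4, 0.1, -0.2]
opening: 0.999
finger_force: 0.0
```

```bash
python3 st.py .331 .2685 .098
```

```text
t 7.3 q [ 0.446 -0.092  2.28  -0.     0.952 -0.107] p [0.3304 0.2697 0.1007] yaw 2.1239 zax [ 8.e-04  4.e-04 -1.e+00] F [ 0.35  0.08 -0.16] T [-0.02 -0.01 -0.03] op 0.999 0.0
tool shift [-0.0013 -0.0002  0.0027]
```

Close on the bottle gradually.

>>> drive_tool --moves '[[[0,0,0],[0,0,0],0.07],[[0,0,0],[0,0,0],0.06],[[0,0,0],[0,0,0],0.056],[[0,0,0],[0,0,0],0.052],[[0,0,0],[0,0,0],0.045]]' --grip_force 50

```text
time: 7.92
eef_pos: [0.3299, 0.2694, 0.1006]
tcp_rot: [0.487, 0.873, -0.001, -0.0]
contact_force: [-2.8, -1.9, 5.4]
opening: 0.641
finger_force: 52.3
```

>>> drive_tool --moves '[[[0,0,0],[0,0,0],0.045],[[0,0,0],[0,0,0],0.045],[[0,0,0],[0,0,0],0.045]]'

```text
time: 8.3
eef_pos: [0.3299, 0.2694, 0.1006]
tcp_rot: [0.487, 0.873, -0.001, -0.0]
contact_force: [-1.9, -1.1, 5.8]
opening: 0.644
finger_force: 52.3
```

```bash
python3 st.py
```

```text
t 8.3 q [ 0.446 -0.091  2.28  -0.     0.954 -0.107] p [0.3299 0.2694 0.1006] yaw 2.1239 zax [-1.1e-03 -7.0e-04 -1.0e+00] F [-1.86 -1.13  5.83] T [-0.37  0.56  0.03] op 0.644 52.27884113788605
```

>>> drive_tool --moves '[[[0,0,0],[0,0,-0.01],0.045],[[0,0,0],[0,0,-0.02],0.045],[[0,0,0],[0,0,-0.02],0.045],[[0,0,0],[0,0,-0.02],0.045],[[0,0,0],[0,0,0],0.045]]'

```text
time: 8.93
eef_pos: [0.3313, 0.2701, 0.1718]
tcp_rot: [0.487, 0.873, 0.002, 0.001]
contact_force: [-0.4, 0.0, -2.7]
opening: 0.652
finger_force: 53.3
```

```bash
python3 st.py
python3 - <<'E'
import numpy as np
th=np.radians(31.4);x=np.array([np.cos(th),np.sin(th)]);y=np.array([-x[1],x[0]])
d=.131*x+.0303*y;print(d,np.array([.3299,.2694])+d)
E
```

```text
t 8.925 q [ 0.446 -0.207  2.232  0.     1.112 -0.107] p [0.3313 0.2701 0.1718] yaw 2.1238 zax [ 0.0043  0.0022 -1.    ] F [-0.42  0.03 -2.75] T [ 0.05 -0.03 -0.  ] op 0.652 53.304017186164856
[0.09602856 0.09411485] [0.42592856 0.36351485]
```

>>> drive_tool --moves '[[[0,0,0],[0.008,0.03,0],0.045],[[0,0,0],[0.008,0.035,0],0.045],[[0,0,0],[0.008,0.035,0],0.045],[[0,0,0],[0.006,0.031,0],0.045],[[0,0,0],[0,0,0],0.045]]'

```text
time: 9.55
eef_pos: [0.4266, 0.3645, 0.1687]
tcp_rot: [0.487, 0.873, -0.001, -0.0]
contact_force: [-0.5, 0.2, -2.4]
opening: 0.645
finger_force: 53.8
```

>>> drive_tool --moves '[[[0,0,0],[0,0,0],0.045]]'

```text
time: 9.68
eef_pos: [0.4249, 0.3633, 0.1687]
tcp_rot: [0.487, 0.873, -0.001, -0.001]
contact_force: [0.3, -0.1, -2.1]
opening: 0.644
finger_force: 53.8
```

```bash
python3 st.py .4259 .3635 .17
python3 - <<'E'
from h import *
a=cam('wrist','w3.png');b=cam('scene','s3.png')
i=cv2.cvtColor(b['image'],cv2.COLOR_RGB2BGR)[100:250,220:370]
j=cv2.cvtColor(a['image'],cv2.COLOR_RGB2BGR)
cv2.imwrite('pics/m3.png',np.hstack([cv2.resize(i,(400,400),interpolation=cv2.INTER_CUBIC),cv2.resize(j[30:330,150:450],(400,400),interpolation=cv2.INTER_CUBIC)]))
E
```

```text
t 9.675 q [ 0.526  0.114  1.93  -0.     1.1   -0.027] p [0.4249 0.3633 0.1687] yaw 2.1239 zax [-0.0026 -0.0016 -1.    ] F [ 0.26 -0.05 -2.08] T [-0.02  0.07  0.02] op 0.644 53.79989683628082
tool shift [-0.0003  0.001  -0.0013]
```

View pics/m3.png

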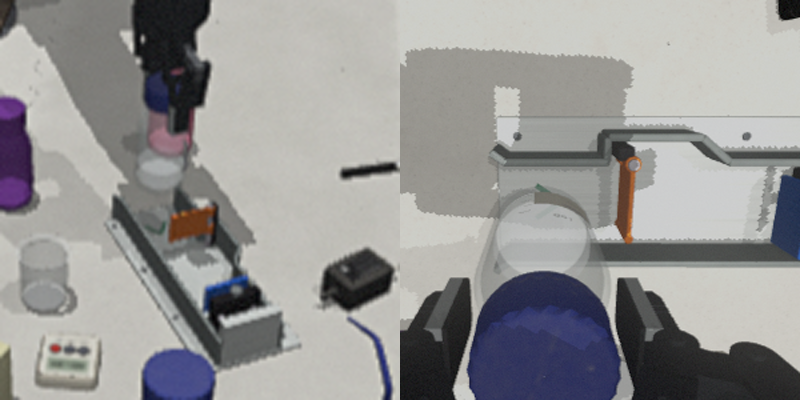

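The left half (scene) shows the bottle held upright over the bay. The right half (wrist) shows its base ring at about (497–588, 190–272), with the walls at rows ~157 and ~250. I measure the base against the lane in this one view.

Run:
```python
from h import *
c=dict(np.load('pics/w3.npz'))
th=np.radians(31.4);xd=np.array([np.cos(th),np.sin(th)]);yd=np.array([-xd[1],xd[0]])
W=lambda u,v,z: onz(c,150+(u-400+.5)*.75-.5,30+(v+.5)*.75-.5,z)
for n,u,v,z in[('base top edge',543,190,.068),('base L',497,232,.068),('base R',588,232,.068),('Ltop in lo',560,163,.041),('Ltop hi',560,153,.041),('Ltop lo2',770,163,.041),('Rtop in',700,262,.041),('Rtop out',700,266,.041),('Rfloor',700,242,.006),('tip',629,240,.064),('hinge',634,165,.064),('base nearL',497,118,.003)]:
    x=W(u,v,z)[:2];print(n,x.round(4),(x@xd).round(4),(x@yd).round(4))
p=np.array([.4249,.3633]);print('tcp',p@xd,p@yd,'proj base c',[( (np.array(proj(c,(*p,z)))-[150,30])/.75+[400,0]).round(0) for z in(.068,.199)])
cr=c['image'][150:260,200:320];
```

```text
base top edge [0.4114 0.3826] 0.5505 0.1122
base L [0.4017 0.3467] 0.5234 0.0866
base R [0.4474 0.375 ] 0.5772 0.087
Ltop in lo [0.4146 0.3976] 0.5611 0.1234
Ltop hi [0.4112 0.4029] 0.5609 0.1297
Ltop lo2 [0.5267 0.4669] 0.6928 0.1242
Rtop in [0.5312 0.3907] 0.6569 0.0567
Rtop out [0.533  0.3884] 0.6573 0.0538
Rfloor [0.5412 0.3986] 0.6696 0.0582
tip [0.4724 0.3828] 0.6027 0.0806
hinge [0.4485 0.4216] 0.6025 0.1262
base nearL [0.3647 0.3967] 0.5179 0.1486
tcp 0.551956533009968 0.08871801208106557 proj base c [array([545., 229.]), array([546., 377.])]
```

Run:
```python
from h import *
c=dict(np.load('pics/w3.npz'))
j=cv2.cvtColor(c['image'],cv2.COLOR_RGB2BGR)[130:250,205:355]
cv2.imwrite('pics/w3c.png',cv2.resize(j,None,fx=5,fy=5,interpolation=cv2.INTER_CUBIC))
```

```text
(no output)
```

View pics/w3c.png

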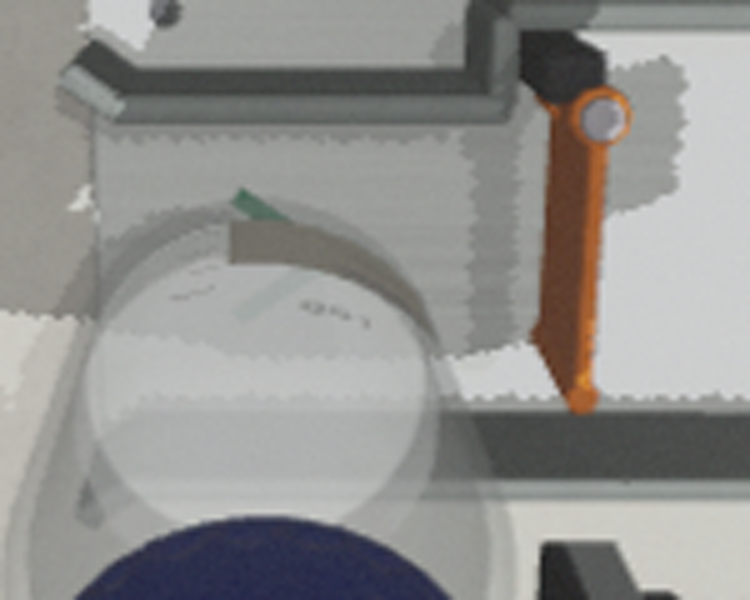

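Run:
```python
from h import *
c=dict(np.load('pics/w3.npz'))
th=np.radians(31.4);xd=np.array([np.cos(th),np.sin(th)]);yd=np.array([-xd[1],xd[0]])
W=lambda u,v,z: onz(c,205+(u+.5)/5-.5,130+(v+.5)/5-.5,z)
for n,u,v,z in[('base top edge',258,199,.068),('base L',85,370,.068),('base R',440,350,.068),('L top hi',300,94,.041),('Ltop lo',300,122,.041),('Rtop hi',600,482,.041),('Rtop lo',600,499,.041),('Rfloor',650,410,.006),('tip',584,412,.064),('hinge',602,118,.064),('base nearL',95,140,.006)]:
    x=W(u,v,z)[:2];print(n,x.round(4),(x@xd).round(4),(x@yd).round(4))
```

```text
base top edge [0.4096 0.3842] 0.5498 0.1145
base L [0.4009 0.3464] 0.5226 0.0868
base R [0.4466 0.3786] 0.5785 0.0905
L top hi [0.4092 0.398 ] 0.5566 0.1265
Ltop lo [0.4117 0.394 ] 0.5567 0.1218
Rtop hi [0.4924 0.3671] 0.6116 0.0568
Rtop lo [0.4943 0.3644] 0.6118 0.0535
Rfloor [0.5068 0.377 ] 0.6289 0.0577
tip [0.4733 0.3812] 0.6026 0.0788
hinge [0.448  0.4218] 0.6022 0.1266
base nearL [0.3839 0.3657] 0.5182 0.1122
```

>>> drive_tool --moves '[[[0,0,0],[0.003,0.002,0],0.045],[[0,0,0],[0,0,0.015],0.045],[[0,0,0],[0,0,0.015],0.045],[[0,0,0],[0,0,0.01],0.045],[[0,0,0],[0,0,0],0.045]]'

```text
time: 10.4
eef_pos: [0.4251, 0.3669, 0.1284]
tcp_rot: [0.487, 0.873, -0.001, -0.001]
contact_force: [-0.4, 0.0, -1.7]
opening: 0.644
finger_force: 53.8
```

```bash
python3 st.py
```

```text
t 10.4 q [ 0.531  0.171  1.948  0.     1.026 -0.022] p [0.4251 0.3669 0.1284] yaw 2.1237 zax [-0.003  -0.0017 -1.    ] F [-0.42  0.02 -1.66] T [0.02 0.07 0.  ] op 0.644 53.799152970314026
```

>>> drive_tool --moves '[[[0,0,0],[0,0,0.006],0.045],[[0,0,0],[0,0,0.006],0.045],[[0,0,0],[0,0,0.004],0.045],[[0,0,0],[0,0,0],0.045]]'

```text
time: 10.9
eef_pos: [0.4258, 0.3673, 0.1138]
tcp_rot: [0.487, 0.873, -0.0, -0.0]
contact_force: [-0.3, 0.9, -2.3]
opening: 0.64
finger_force: 53.8
```

```bash
python3 st.py
```

```text
t 10.9 q [ 0.531  0.192  1.955  0.     0.996 -0.022] p [0.4258 0.3673 0.1138] yaw 2.1238 zax [-7.e-04 -4.e-04 -1.e+00] F [-0.31  0.9  -2.26] T [ 0.04 -0.01 -0.01] op 0.64 53.801602721214294
```

>>> drive_tool --moves '[[[0,0,0],[0,0,0.003],0.045],[[0,0,0],[0,0,0.002],0.045],[[0,0,0],[0,0,0],0.045]]'

```text
time: 11.28
eef_pos: [0.4259, 0.3674, 0.1091]
tcp_rot: [0.487, 0.873, -0.0, -0.0]
contact_force: [0.7, -0.7, -2.8]
opening: 0.643
finger_force: 53.8
```

>>> drive_tool --moves '[[[0,0,0],[0,0,0.001],0.045],[[0,0,0],[0,0,0],0.045]]'

```text
time: 11.52
eef_pos: [0.426, 0.3675, 0.1082]
tcp_rot: [0.487, 0.873, -0.0, -0.0]
contact_force: [-0.3, -0.0, -1.3]
opening: 0.642
finger_force: 53.8
```

>>> drive_tool --moves '[[[0,0,0],[0,0,0.001],0.045],[[0,0,0],[0,0,0],0.045]]'

```text
time: 11.78
eef_pos: [0.426, 0.3675, 0.1072]
tcp_rot: [0.487, 0.873, -0.0, -0.0]
contact_force: [-0.4, 0.5, -2.2]
opening: 0.645
finger_force: 53.8
```

>>> drive_tool --moves '[[[0,0,0],[0,0,0.001],0.045],[[0,0,0],[0,0,0],0.045]]'

```text
time: 12.02
eef_pos: [0.4261, 0.3675, 0.1066]
tcp_rot: [0.487, 0.873, 0.0, 0.0]
contact_force: [-0.1, -0.6, -0.1]
opening: 0.642
finger_force: 54.1
```

>>> drive_tool --moves '[[[0,0,0],[-0.002,0,0],0.045],[[0,0,0],[0,0,0],0.045]]'

```text
time: 12.28
eef_pos: [0.4273, 0.366, 0.1066]
tcp_rot: [0.487, 0.873, 0.001, 0.0]
contact_force: [-0.5, 0.4, 0.3]
opening: 0.645
finger_force: 54.0
```

>>> drive_tool --moves '[[[0,0,0],[0.002,0,0],0.045],[[0,0,0],[0.002,0,0],0.045],[[0,0,0],[0,0,0],0.045]]'

```text
time: 12.65
eef_pos: [0.4255, 0.3691, 0.1066]
tcp_rot: [0.487, 0.873, 0.0, 0.001]
contact_force: [1.0, -1.6, 2.0]
opening: 0.646
finger_force: 53.9
```

>>> drive_tool --moves '[[[0,0,0],[-0.002,0,0],0.045],[[0,0,0],[0,0,0],0.045]]'

```text
time: 12.9
eef_pos: [0.426, 0.3681, 0.1066]
tcp_rot: [0.487, 0.873, 0.001, -0.0]
contact_force: [-1.2, 2.0, 2.5]
opening: 0.644
finger_force: 53.8
```

```bash
python3 st.py
```

```text
t 12.9 q [ 0.532  0.203  1.958  0.002  0.98  -0.022] p [0.426  0.3681 0.1066] yaw 2.1232 zax [ 2.e-04  2.e-03 -1.e+00] F [-1.21  2.02  2.47] T [0.43 0.03 0.07] op 0.644 53.847938776016235
```

>>> drive_tool --moves '[[[0,0,0],[0,0.006,0],0.045],[[0,0,0],[0,0.008,0],0.045],[[0,0,0],[0,0.008,0],0.045],[[0,0,0],[0,0,0],0.045]]'

```text
time: 13.4
eef_pos: [0.4437, 0.3786, 0.1066]
tcp_rot: [0.487, 0.873, -0.002, -0.001]
contact_force: [-3.6, -2.8, 7.1]
opening: 0.646
finger_force: 54.7
```

>>> drive_tool --moves '[[[0,0,0],[0,0.006,0],0.045],[[0,0,0],[0,0.006,0],0.045],[[0,0,0],[0,0.006,0],0.045]]'

```text
time: 13.78
eef_pos: [0.4553, 0.3862, 0.107]
tcp_rot: [0.487, 0.874, -0.008, -0.005]
contact_force: [-13.7, -8.9, 17.8]
opening: 0.641
finger_force: 56.1
```

```bash
cat >> st.py <<'E'
th=np.radians(31.4);xd=np.array([np.cos(th),np.sin(th)]);yd=np.array([-xd[1],xd[0]])
F=s['contact_force'][:2]
print('lane x',(p[:2]@xd-.6045).round(4),'lat',(p[:2]@yd).round(4),'Fx',(F@xd).round(2),'Fy',(F@yd).round(2))
E
python3 st.py
```

```text
t 13.775 q [ 0.534  0.28   1.862 -0.     1.018 -0.02 ] p [0.4553 0.3862 0.107 ] yaw 2.125 zax [-0.0159 -0.0098 -0.9998] F [-13.71  -8.88  17.78] T [-1.92  3.05  0.06] op 0.641 56.14617705345154
lane x -0.0146 lat 0.0924 Fx -16.33 Fy -0.44
```

>>> drive_tool --moves '[[[0,0,0],[0,0,-0.001],0.045],[[0,0,0],[0,0,0],0.045]]'

```text
time: 14.02
eef_pos: [0.4562, 0.3865, 0.1069]
tcp_rot: [0.487, 0.873, -0.006, -0.003]
contact_force: [-8.5, -6.0, 9.9]
opening: 0.649
finger_force: 55.5
```

```bash
python3 st.py
```

```text
t 14.025 q [ 0.533  0.28   1.863 -0.     1.014 -0.02 ] p [0.4562 0.3865 0.1069] yaw 2.1247 zax [-0.012  -0.0075 -0.9999] F [-8.47 -6.03  9.92] T [-1.16  1.83  0.08] op 0.649 55.45543670654297
lane x -0.0137 lat 0.0922 Fx -10.37 Fy -0.73
```

>>> drive_tool --moves '[[[0,0,0],[0,0.002,-0.001],0.045],[[0,0,0],[0,0.004,0],0.045],[[0,0,0],[0,0.004,0],0.045]]'

```text
time: 14.4
eef_pos: [0.4638, 0.3905, 0.107]
tcp_rot: [0.486, 0.874, -0.009, -0.004]
contact_force: [-9.7, -9.9, 10.7]
opening: 0.647
finger_force: 55.1
```

```bash
python3 st.py
```

```text
t 14.4 q [ 0.533  0.298  1.839 -0.002  1.024 -0.02 ] p [0.4638 0.3905 0.107 ] yaw 2.1256 zax [-0.0152 -0.0114 -0.9998] F [-9.66 -9.92 10.7 ] T [-1.81  2.11  0.13] op 0.647 55.10017454624176
lane x -0.0052 lat 0.0917 Fx -13.41 Fy -3.43
```

>>> drive_tool --moves '[[[0,0,0],[0,0.002,-0.0015],0.045],[[0,0,0],[0,0.004,0],0.045],[[0,0,0],[0,0.004,0],0.045]]'

```text
time: 14.78
eef_pos: [0.4736, 0.3953, 0.1071]
tcp_rot: [0.486, 0.874, -0.008, -0.002]
contact_force: [-4.0, -7.9, 3.3]
opening: 0.644
finger_force: 54.4
```

```bash
python3 st.py
```

```text
t 14.775 q [ 0.533  0.318  1.814 -0.005  1.026 -0.02 ] p [0.4736 0.3953 0.1071] yaw 2.1258 zax [-0.0112 -0.0112 -0.9999] F [-3.97 -7.93  3.27] T [-1.59  0.84  0.11] op 0.644 54.39794719219208
lane x 0.0057 lat 0.0907 Fx -7.52 Fy -4.7
```

>>> drive_tool --moves '[[[0,0,0],[0,0.005,0],0.045],[[0,0,0],[0,0.005,0],0.045],[[0,0,0],[0,0.005,0],0.045]]'

```text
time: 15.15
eef_pos: [0.4877, 0.4037, 0.107]
tcp_rot: [0.487, 0.874, -0.006, -0.001]
contact_force: [-0.5, -5.5, -0.9]
opening: 0.645
finger_force: 54.2
```

```bash
python3 st.py
```

```text
t 15.15 q [ 0.533  0.348  1.775 -0.005  1.03  -0.019] p [0.4877 0.4037 0.107 ] yaw 2.1254 zax [-0.0074 -0.0091 -0.9999] F [-0.46 -5.53 -0.88] T [-1.16  0.25  0.04] op 0.645 54.24517750740051
lane x 0.0221 lat 0.0905 Fx -3.28 Fy -4.48
```

>>> drive_tool --moves '[[[0,0,0],[0,0.005,0.0005],0.045],[[0,0,0],[0,0.005,0],0.045],[[0,0,0],[0,0.005,0],0.045],[[0,0,0],[0,0.004,0],0.045]]'

```text
time: 15.65
eef_pos: [0.505, 0.415, 0.107]
tcp_rot: [0.487, 0.873, -0.003, -0.001]
contact_force: [-0.2, -4.2, -1.7]
opening: 0.642
finger_force: 54.0
```

```bash
python3 st.py
```

```text
t 15.65 q [ 0.534  0.385  1.724 -0.003  1.038 -0.018] p [0.505 0.415 0.107] yaw 2.1244 zax [-0.0039 -0.005  -1.    ] F [-0.2  -4.19 -1.72] T [-0.83 -0.08  0.06] op 0.642 53.999587297439575
lane x 0.0427 lat 0.0912 Fx -2.35 Fy -3.47
```

>>> drive_tool --moves '[[[0,0,0],[0,0.004,0.0005],0.045],[[0,0,0],[0,0.004,0],0.045],[[0,0,0],[0,0.004,0],0.045],[[0,0,0],[0,0.002,0],0.045],[[0,0,0],[0,0,0],0.045]]'

```text
time: 16.27
eef_pos: [0.5188, 0.4246, 0.1092]
tcp_rot: [0.487, 0.873, 0.001, 0.001]
contact_force: [3.6, -3.3, -1.1]
opening: 0.644
finger_force: 53.9
```

```bash
python3 st.py
```

```text
t 16.275 q [ 0.535  0.411  1.685 -0.     1.043 -0.018] p [0.5188 0.4246 0.1092] yaw 2.1238 zax [ 0.0023  0.0011 -1.    ] F [ 3.62 -3.25 -1.09] T [-0.54 -0.72 -0.01] op 0.644 53.85329067707062
lane x 0.0595 lat 0.0921 Fx 1.39 Fy -4.66
```

>>> drive_tool --moves '[[[0,0,0],[0,0,0.001],0.045],[[0,0,0],[0,0,0],0.045]]'

```text
time: 16.52
eef_pos: [0.5188, 0.4246, 0.1087]
tcp_rot: [0.487, 0.873, 0.001, 0.001]
contact_force: [4.4, -2.7, -0.4]
opening: 0.646
finger_force: 54.0
```

>>> drive_tool --moves '[[[0,0,0],[0,0,0.001],0.045],[[0,0,0],[0,0,0],0.045]]'

```text
time: 16.77
eef_pos: [0.5188, 0.4246, 0.1075]
tcp_rot: [0.487, 0.873, 0.001, 0.001]
contact_force: [4.3, -2.1, 0.5]
opening: 0.647
finger_force: 54.1
```

```bash
python3 st.py
```

```text
t 16.775 q [ 0.535  0.413  1.686 -0.     1.04  -0.018] p [0.5188 0.4246 0.1075] yaw 2.1236 zax [ 0.0025  0.0014 -1.    ] F [ 4.32 -2.08  0.53] T [-0.34 -1.04 -0.03] op 0.647 54.087697863578796
lane x 0.0595 lat 0.0921 Fx 2.61 Fy -4.02
```

>>> drive_tool --moves '[[[0,0,0],[0,0.003,0.0005],0.045],[[0,0,0],[0,0.003,0],0.045],[[0,0,0],[0,0,0],0.045]]'

```text
time: 17.15
eef_pos: [0.523, 0.4274, 0.1066]
tcp_rot: [0.487, 0.873, -0.0, -0.0]
contact_force: [0.2, -4.0, 3.4]
opening: 0.644
finger_force: 54.4
```

```bash
python3 st.py
```

```text
t 17.15 q [ 0.535  0.426  1.67  -0.     1.046 -0.018] p [0.523  0.4274 0.1066] yaw 2.1241 zax [-3.e-04 -2.e-04 -1.e+00] F [ 0.24 -3.99  3.42] T [-0.79 -0.15  0.1 ] op 0.644 54.44839596748352
lane x 0.0646 lat 0.0923 Fx -1.87 Fy -3.53
```

>>> drive_tool --moves '[[[0,0,0],[0,0.002,-0.0003],0.045],[[0,0,0],[0,0.002,0],0.045],[[0,0,0],[0,0,0],0.045]]'

```text
time: 17.52
eef_pos: [0.5259, 0.4297, 0.1066]
tcp_rot: [0.487, 0.873, -0.0, -0.001]
contact_force: [-1.4, -2.5, 4.9]
opening: 0.649
finger_force: 54.5
```

```bash
python3 st.py
```

```text
t 17.525 q [ 5.36e-01  4.33e-01  1.66e+00  1.00e-03  1.05e+00 -1.80e-02] p [0.5259 0.4297 0.1066] yaw 2.1235 zax [-1.5e-03  2.0e-04 -1.0e+00] F [-1.43 -2.46  4.86] T [-0.64  0.25 -0.08] op 0.649 54.48193430900574
lane x 0.0683 lat 0.0928 Fx -2.5 Fy -1.36
```

>>> drive_tool --moves '[[[0,0,0],[0,0.002,0],0.045],[[0,0,0],[0,0,0],0.045]]'

```text
time: 17.77
eef_pos: [0.5272, 0.4309, 0.1067]
tcp_rot: [0.487, 0.873, -0.0, -0.001]
contact_force: [-2.3, -2.2, 5.7]
opening: 0.646
finger_force: 54.7
```

```bash
python3 st.py
python3 - <<'E'
from h import *
c=cam('scene','s4.png');h=cv2.cvtColor(c['image'],cv2.COLOR_RGB2HSV);m=cv2.inRange(h,(5,130,60),(18,255,255));m[:,:250]=0;m[:150]=0;m[215:]=0;m[:,330:]=0
k,l,st,ce=cv2.connectedComponentsWithStats(m);print(st[1:],ce[1:])
c=dict(np.load('pics/s.npz'));h=cv2.cvtColor(c['image'],cv2.COLOR_RGB2HSV);m=cv2.inRange(h,(5,130,60),(18,255,255));m[:,:250]=0;m[:150]=0;m[215:]=0;m[:,330:]=0
k,l,st,ce=cv2.connectedComponentsWithStats(m);print(st[1:],ce[1:])
E
```

```text
t 17.775 q [ 0.536  0.437  1.655  0.002  1.052 -0.018] p [0.5272 0.4309 0.1067] yaw 2.1235 zax [-2.5e-03  3.0e-04 -1.0e+00] F [-2.34 -2.22  5.67] T [-0.65  0.4   0.02] op 0.646 54.74120557308197
lane x 0.07 lat 0.0931 Fx -3.15 Fy -0.68
[[284 179   9  11  76]] [[287.67105263 183.78947368]]
[[284 178  17  12 137]] [[291.31386861 183.29927007]]
```

>>> drive_tool --moves '[[[0,0,0],[0,0.001,-0.0006],0.045],[[0,0,0],[0,0.001,0],0.045],[[0,0,0],[0,0,0],0.045]]'

```text
time: 18.2
eef_pos: [0.5293, 0.432, 0.1067]
tcp_rot: [0.487, 0.873, 0.0, -0.001]
contact_force: [-2.0, 0.3, 2.6]
opening: 0.648
finger_force: 54.5
```

```bash
python3 st.py
```

```text
t 18.2 q [ 5.360e-01  4.410e-01  1.649e+00  1.000e-03  1.052e+00 -1.800e-02] p [0.5293 0.432  0.1067] yaw 2.1236 zax [-1.2e-03  7.0e-04 -1.0e+00] F [-2.01  0.27  2.63] T [-0.17  0.52  0.03] op 0.648 54.498791098594666
lane x 0.0723 lat 0.093 Fx -1.58 Fy 1.28
```

>>> drive_tool --moves '[[[0,0,0],[0,0.002,0],0.045],[[0,0,0],[0,0,0],0.045]]'

```text
time: 18.45
eef_pos: [0.5317, 0.4329, 0.1066]
tcp_rot: [0.487, 0.873, 0.0, 0.0]
contact_force: [-0.6, 1.3, 0.4]
opening: 0.643
finger_force: 54.3
```

```bash
python3 st.py
```

```text
t 18.45 q [ 0.535  0.445  1.644  0.     1.052 -0.018] p [0.5317 0.4329 0.1066] yaw 2.1237 zax [ 4.e-04  7.e-04 -1.e+00] F [-0.62  1.27  0.39] T [ 0.07  0.19 -0.01] op 0.643 54.26464855670929
lane x 0.0749 lat 0.0924 Fx 0.13 Fy 1.41
```

>>> drive_tool --moves '[[[0,0,0],[0,0.002,0],0.045],[[0,0,0],[0,0,0],0.045]]'

```text
time: 18.7
eef_pos: [0.5336, 0.4337, 0.1067]
tcp_rot: [0.487, 0.873, 0.0, 0.0]
contact_force: [0.2, 0.5, -0.8]
opening: 0.645
finger_force: 54.1
```

```bash
python3 st.py|tail -1
```

```text
lane x 0.0769 lat 0.0922 Fx 0.44 Fy 0.29
```

>>> drive_tool --moves '[[[0,0,0],[0,0.002,0],0.045],[[0,0,0],[0,0,0],0.045]]'

```text
time: 18.95
eef_pos: [0.5351, 0.4347, 0.1067]
tcp_rot: [0.487, 0.873, 0.0, 0.0]
contact_force: [0.2, 0.3, -1.1]
opening: 0.644
finger_force: 54.1
```

```bash
python3 st.py|tail -1
```

```text
lane x 0.0787 lat 0.0922 Fx 0.32 Fy 0.18
```

>>> drive_tool --moves '[[[0,0,0],[0,0.002,0],0.045],[[0,0,0],[0,0,0],0.045]]'

```text
time: 19.2
eef_pos: [0.5364, 0.4355, 0.1067]
tcp_rot: [0.487, 0.873, -0.001, -0.0]
contact_force: [-0.7, -0.7, -1.0]
opening: 0.645
finger_force: 54.2
```

```bash
python3 st.py
```

```text
t 19.2 q [ 0.535  0.456  1.628 -0.     1.059 -0.017] p [0.5364 0.4355 0.1067] yaw 2.1238 zax [-1.e-03 -8.e-04 -1.e+00] F [-0.66 -0.69 -1.04] T [-0.12  0.14  0.05] op 0.645 54.15043830871582
lane x 0.0803 lat 0.0923 Fx -0.92 Fy -0.24
```

>>> drive_tool --moves '[[[0,0,0],[0,0.002,0],0.045],[[0,0,0],[0,0,0],0.045]]'

```text
time: 19.45
eef_pos: [0.5378, 0.4365, 0.1067]
tcp_rot: [0.487, 0.873, -0.001, -0.0]
contact_force: [-2.3, -1.7, -2.0]
opening: 0.644
finger_force: 54.1
```

```bash
python3 st.py|tail -1
```

```text
lane x 0.082 lat 0.0923 Fx -2.9 Fy -0.27
```

>>> drive_tool --moves '[[[0,0,0],[0,0.002,0],0.045],[[0,0,0],[0,0,0],0.045]]'

```text
time: 19.7
eef_pos: [0.5394, 0.4375, 0.1068]
tcp_rot: [0.487, 0.873, -0.001, -0.001]
contact_force: [-4.6, -3.5, 0.2]
opening: 0.643
finger_force: 54.1
```

```bash
python3 st.py
```

```text
t 19.7 q [ 0.536  0.464  1.617 -0.     1.063 -0.017] p [0.5394 0.4375 0.1068] yaw 2.1239 zax [-0.0022 -0.0015 -1.    ] F [-4.61 -3.51  0.2 ] T [-0.67  0.85 -0.04] op 0.643 54.05015766620636
lane x 0.0838 lat 0.0924 Fx -5.76 Fy -0.59
```

>>> drive_tool --moves '[[[0,0,0],[0,0,0],0.045],[[0,0,0],[0,0,0],0.045]]' --grip_force 20

```text
time: 19.95
eef_pos: [0.5394, 0.4374, 0.1068]
tcp_rot: [0.487, 0.873, -0.001, -0.001]
contact_force: [-3.6, -2.4, -0.5]
opening: 0.646
finger_force: 54.0
```

```bash
python3 st.py
```

```text
t 19.95 q [ 0.536  0.464  1.617 -0.     1.063 -0.017] p [0.5394 0.4374 0.1068] yaw 2.1239 zax [-0.002  -0.0014 -1.    ] F [-3.65 -2.37 -0.5 ] T [-0.65  0.82 -0.04] op 0.646 54.04724478721619
lane x 0.0838 lat 0.0923 Fx -4.35 Fy -0.13
```

>>> drive_tool --moves '[[[0,0,0],[0,0.0012,0],0.045],[[0,0,0],[0,0,0],0.045]]'

```text
time: 20.2
eef_pos: [0.5402, 0.438, 0.1068]
tcp_rot: [0.487, 0.873, -0.001, -0.001]
contact_force: [-4.8, -2.6, -0.6]
opening: 0.644
finger_force: 54.1
```

```bash
python3 st.py
```

```text
t 20.2 q [ 0.536  0.466  1.614 -0.     1.065 -0.017] p [0.5402 0.438  0.1068] yaw 2.1239 zax [-0.0028 -0.0019 -1.    ] F [-4.77 -2.64 -0.57] T [-0.72  0.96 -0.06] op 0.644 54.10296857357025
lane x 0.0848 lat 0.0924 Fx -5.45 Fy 0.23
```

>>> drive_tool --moves '[[[0,0,0],[0,0,0],0.056],[[0,0,0],[0,0,0],0.058],[[0,0,0],[0,0,0],0.06],[[0,0,0],[0,0,0],0.062],[[0,0,0],[0,0,0],0.064]]'

```text
time: 20.82
eef_pos: [0.5417, 0.4388, 0.1074]
tcp_rot: [0.487, 0.873, 0.001, 0.0]
contact_force: [-1.4, -1.1, -0.6]
opening: 0.75
finger_force: 0.7
```

```bash
python3 st.py
```

```text
t 20.825 q [ 0.536  0.466  1.613  0.     1.061 -0.017] p [0.5417 0.4388 0.1074] yaw 2.1237 zax [ 0.0017  0.0011 -1.    ] F [-1.38 -1.15 -0.63] T [-0.12  0.18 -0.02] op 0.75 0.6772289983928204
lane x 0.0865 lat 0.0923 Fx -1.78 Fy -0.26
```

>>> drive_tool --moves '[[[0,0,0],[0,0,0],0.067],[[0,0,0],[0,0,0],0.07],[[0,0,0],[0,0,0],0.074],[[0,0,0],[0,0,0],0.08],[[0,0,0],[0,0,0],0.0854]]'

```text
time: 21.45
eef_pos: [0.5413, 0.4386, 0.1073]
tcp_rot: [0.487, 0.873, 0.0, 0.0]
contact_force: [-0.4, -0.5, 1.3]
opening: 1.002
finger_force: 0.0
```

```bash
python3 st.py
```

```text
t 21.45 q [ 0.536  0.466  1.613  0.     1.062 -0.017] p [0.5413 0.4386 0.1073] yaw 2.1238 zax [ 5.e-04  3.e-04 -1.e+00] F [-0.36 -0.49  1.27] T [ 0.02 -0.04 -0.02] op 1.002 0.0
lane x 0.086 lat 0.0924 Fx -0.56 Fy -0.23
```

>>> drive_tool --moves '[[[0,0,0],[0,0,0],0.0854],[[0,0,0],[0,0,-0.02],0.0854],[[0,0,0],[0,0,-0.03],0.0854],[[0,0,0],[0,0,-0.04],0.0854],[[0,0,0],[0,0,-0.05],0.0854]]'

```text
time: 22.08
eef_pos: [0.5407, 0.4383, 0.249]
tcp_rot: [0.487, 0.873, -0.0, -0.0]
contact_force: [-0.1, -0.8, 0.2]
opening: 1.001
finger_force: 0.0
```

>>> drive_tool --moves '[[[0,0,0],[0,-0.05,-0.04],0.0854],[[0,0,0],[0,-0.05,-0.04],0.0854],[[0,0,0],[0,-0.05,-0.04],0.0854],[[0,0,0],[0,0,0],0.0854]]'

```text
time: 22.58
eef_pos: [0.4156, 0.3615, 0.3721]
tcp_rot: [0.487, 0.873, 0.006, 0.003]
contact_force: [0.8, 0.2, -0.2]
opening: 0.998
finger_force: 0.0
```

Run:
```python
from h import *
a=cam('wrist','w5.png');b=cam('scene','s5.png')
i=cv2.cvtColor(b['image'],cv2.COLOR_RGB2BGR)[110:260,200:350]
j=cv2.cvtColor(a['image'],cv2.COLOR_RGB2BGR)
cv2.imwrite('pics/m5.png',np.hstack([cv2.resize(i,(400,400),interpolation=cv2.INTER_CUBIC),cv2.resize(j[0:384,100:484],(400,400))]))
```

```text
(no output)
```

View pics/m5.png

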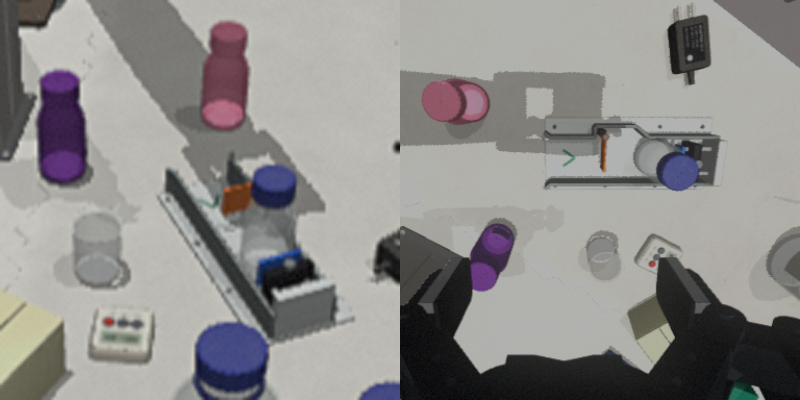

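The picture shows the bottle upright at wrist (655,160), touching the blue pad. The flap at (603,150) is shut behind it, and the bystanders have not moved.

```bash
python3 -c "
from plant import ctrl
print(ctrl.sign_off())"
```

```text
the job is handed in; nothing more can be done
None
```

I handed the job in at about 23 s of the 64 s allowed: the bottle stands upright behind the shut flap against the blue pad, after a measured press of about 5.5 N before release; how hard it still presses now that it is let go was not measured.

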